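# Find the soft corner of the balance plate and shim it

## Task

The plate under the balance rocks because one of the four pads it stands on has gone soft. With the fingertips, press down on the ringed corners of the plate to find the one that gives, then press that corner's hinged shim fully flat, leave the other three shims standing, let go, and finally press the same corner again to make sure that it is firm. Only press: do not lift or shift the plate, and do not disturb the balance or the things beside the plate.

Things in the scene. Friction and masses are not known exactly. Their poses are not given: they have to be found in the camera images.
- plate: Levelling plate under a pocket balance: bare aluminium, 220 x 220 mm, 14 mm thick, about 2.1 kg, loose, level on four rubber feet 90 mm from its middle lines, each on a fixed round pad 50 mm across, 12 mm high. One pad, at any corner, has gone soft but looks the same. Origin: plate centre at the underside of the feet, 12 mm above the worktop; x away from the robot, y left, z up; top face at z = 24 mm.
- corner_near_left (a point): Place to press the near left corner: on the plate's bare top face straight above that foot, in a thin ring 27 mm across, 20 mm in from both edges, 36 mm above the worktop. Over a solid pad it does not move; over the soft pad it begins to sink at about 2 N and is stopped 4 mm lower, at about 3 N, and comes back up when released.
- corner_near_right (a point): Place to press the near right corner: on the plate's bare top face straight above that foot, in a thin ring 27 mm across, 20 mm in from both edges, 36 mm above the worktop. Over a solid pad it does not move; over the soft pad it begins to sink at about 2 N and is stopped 4 mm lower, at about 3 N, and comes back up when released.
- corner_far_right (a point): Place to press the far right corner: on the plate's bare top face straight above that foot, in a thin ring 27 mm across, 20 mm in from both edges, 36 mm above the worktop. Over a solid pad it does not move; over the soft pad it begins to sink at about 2 N and is stopped 4 mm lower, at about 3 N, and comes back up when released.
- corner_far_left (a point): Place to press the far left corner: on the plate's bare top face straight above that foot, in a thin ring 27 mm across, 20 mm in from both edges, 36 mm above the worktop. Over a solid pad it does not move; over the soft pad it begins to sink at about 2 N and is stopped 4 mm lower, at about 3 N, and comes back up when released.
- shim_near_left (a joint): Hinged shim of the near left foot: steel bar 62 mm long, 16 wide, 5 thick, hinged 34 mm from that corner's ring, running along the near edge towards the near right corner. 0 = up at 40 degrees, 0.70 rad = flat on the plate; stays where left; 3 to 7 N on its end move it. Flat, it makes its foot 4 mm longer: right over the soft pad; over a solid one it jacks the plate askew.
- shim_near_left_end (a point): Middle of the ribbed thumb end of the near left shim, on its upper face, 53 mm from the hinge; moves with the bar: about 41 mm above the plate's top face when up, 8 mm when flat.
- shim_near_right (a joint): Hinged shim of the near right foot: steel bar 62 mm long, 16 wide, 5 thick, hinged 34 mm from that corner's ring, running along the right edge towards the far right corner. 0 = up at 40 degrees, 0.70 rad = flat on the plate; stays where left; 3 to 7 N on its end move it. Flat, it makes its foot 4 mm longer: right over the soft pad; over a solid one it jacks the plate askew.
- shim_near_right_end (a point): Middle of the ribbed thumb end of the near right shim, on its upper face, 53 mm from the hinge; moves with the bar: about 41 mm above the plate's top face when up, 8 mm when flat.
- shim_far_right (a joint): Hinged shim of the far right foot: steel bar 62 mm long, 16 wide, 5 thick, hinged 34 mm from that corner's ring, running along the far edge towards the far left corner. 0 = up at 40 degrees, 0.70 rad = flat on the plate; stays where left; 3 to 7 N on its end move it. Flat, it makes its foot 4 mm longer: right over the soft pad; over a solid one it jacks the plate askew.
- shim_far_right_end (a point): Middle of the ribbed thumb end of the far right shim, on its upper face, 53 mm from the hinge; moves with the bar: about 41 mm above the plate's top face when up, 8 mm when flat.
- shim_far_left (a joint): Hinged shim of the far left foot: steel bar 62 mm long, 16 wide, 5 thick, hinged 34 mm from that corner's ring, running along the left edge towards the near left corner. 0 = up at 40 degrees, 0.70 rad = flat on the plate; stays where left; 3 to 7 N on its end move it. Flat, it makes its foot 4 mm longer: right over the soft pad; over a solid one it jacks the plate askew.
- shim_far_left_end (a point): Middle of the ribbed thumb end of the far left shim, on its upper face, 53 mm from the hinge; moves with the bar: about 41 mm above the plate's top face when up, 8 mm when flat.
- balance: Black pocket balance, 66 x 118 x 14, lying on the rubber mat in the middle of the plate (mm). Origin: centre of its underside. Not to be disturbed.
- dish: Small glass dish, 52 across, 10 high, on the worktop right of the plate (mm). Origin: centre of its underside. Not to be disturbed.
- red_lid: Red screw lid, 58 across, 12 high, on the worktop left of the plate (mm). Origin: centre of its underside. Not to be disturbed.
- timer: White square bench timer, 62 x 62 x 16, on the worktop right of the plate (mm). Origin: centre of its underside. Not to be disturbed.
- strip: Clear strip of wells, 81 x 9 x 12, on the worktop left of the plate (mm). Origin: centre of its underside. Not to be disturbed.

How it is judged:
On the way, in this order (a step that is already met when the one before it is completed fails the run):
1. a corner of the plate gives under the fingers, pressed within 40 mm of its ring, while all shims are still up (angle between plate's own z axis and vertical above 0.012 rad and contact force between the fingers and plate above 1 N and (horizontal distance between the grasp point and corner_near_left below 0.04 m or horizontal distance between the grasp point and corner_near_right below 0.04 m or horizontal distance between the grasp point and corner_far_right below 0.04 m or horizontal distance between the grasp point and corner_far_left below 0.04 m) and value of joint each of shim_near_left, shim_near_right, shim_far_right, shim_far_left below 0.2 rad), for 0.1 s.
2. the soft corner's shim alone is flat, the plate is level and the fingers have let go of it (((value of joint shim_near_left above 0.62 rad and value of joint each of shim_near_right, shim_far_right, shim_far_left below 0.2 rad) or (value of joint shim_near_right above 0.62 rad and value of joint each of shim_near_left, shim_far_right, shim_far_left below 0.2 rad) or (value of joint shim_far_right above 0.62 rad and value of joint each of shim_near_left, shim_near_right, shim_far_left below 0.2 rad) or (value of joint shim_far_left above 0.62 rad and value of joint each of shim_near_left, shim_near_right, shim_far_right below 0.2 rad)) and angle between plate's own z axis and vertical below 0.008 rad and contact force between the fingers and plate below 0.2 N), for 0.2 s.
3. the shimmed corner is pressed again with more than 3 N, within 40 mm of its ring, and stays up (((value of joint shim_near_left above 0.62 rad and horizontal distance between the grasp point and corner_near_left below 0.04 m) or (value of joint shim_near_right above 0.62 rad and horizontal distance between the grasp point and corner_near_right below 0.04 m) or (value of joint shim_far_right above 0.62 rad and horizontal distance between the grasp point and corner_far_right below 0.04 m) or (value of joint shim_far_left above 0.62 rad and horizontal distance between the grasp point and corner_far_left below 0.04 m)) and contact force between the fingers and plate above 3 N and angle between plate's own z axis and vertical below 0.008 rad), for 0.2 s.
At the end, for the whole second after the job is handed in: One shim is flat (over 0.62 of 0.70 rad) and the other three are up (under 0.2 rad); the plate is level within 0.008 rad (a shim on a solid pad tilts it by 0.015 or more), within 12 mm of where it stood, at rest; the balance and the four things beside the plate are within 15 mm of where they were (((value of joint shim_near_left above 0.62 rad and value of joint each of shim_near_right, shim_far_right, shim_far_left below 0.2 rad) or (value of joint shim_near_right above 0.62 rad and value of joint each of shim_near_left, shim_far_right, shim_far_left below 0.2 rad) or (value of joint shim_far_right above 0.62 rad and value of joint each of shim_near_left, shim_near_right, shim_far_left below 0.2 rad) or (value of joint shim_far_left above 0.62 rad and value of joint each of shim_near_left, shim_near_right, shim_far_right below 0.2 rad)) and angle between plate's own z axis and vertical below 0.008 rad and distance of plate from where it was at the start of the episode below 0.012 m and linear speed of plate below 0.01 m/s and distance of each of balance, dish, red_lid, timer, strip from where it was at the start of the episode below 0.015 m); the robot touches nothing.
It fails at once if a shim is pressed flat at a solid corner, which sets the plate askew (value of joint any of shim_near_left, shim_near_right, shim_far_right, shim_far_left above 0.62 rad and angle between plate's own z axis and vertical above 0.012 rad).
It fails at once if more than one shim is pressed down (value of joint each of shim_near_left, shim_near_right above 0.3 rad or value of joint each of shim_near_left, shim_far_right above 0.3 rad or value of joint each of shim_near_left, shim_far_left above 0.3 rad or value of joint each of shim_near_right, shim_far_right above 0.3 rad or value of joint each of shim_near_right, shim_far_left above 0.3 rad or value of joint each of shim_far_right, shim_far_left above 0.3 rad).
It fails at once if the plate is lifted (height (world z) of plate above 0.02 m).
It fails at once if the plate is pushed more than 15 mm aside (distance of plate from where it was at the start of the episode above 0.015 m).
It fails at once if the balance or a thing around the plate is moved more than 15 mm (distance of any of balance, dish, red_lid, timer, strip from where it was at the start of the episode above 0.015 m).
It also fails if it takes over 61 s, if anything falls off the work surface, if the arm or the gripper's body presses on something with over 40 N, if the wrist force passes 120 N, or if a joint passes its speed limit or range.

## Robot

A 6-joint arm with a two-finger parallel gripper is mounted at the origin on a cart in front of the work surface, level with it; the furniture and walls round the work are solid. World frame = base frame: x ahead of the robot, y to its left, z up, the work surface at z = 0. Lengths are in m, angles in rad, forces in N, time in s.
With the tool pointing down it reaches from about 0.375 to 0.9 m from the base axis. Payload 3.1 kg.
Tool frame: the origin (TCP) lies between the finger pads; the fingertips stand 11 mm ahead of it and the grasp point (between the pads) lies 8 mm behind it; z points along the fingers, y is the line along which they close (so a half turn about z gives the same grasp; the last joint's range is limited). The gripper opens to 87 mm and grips with 3 to 60 N. Pads are 19 mm wide; open, the fingers measure 117 mm over their backs; the gripper's body (75 mm by 190 mm) begins 51 mm behind the grasp point.
Start: joints at [1.075, 0.527, 1.433, -0, 1.181, -0.178], TCP at [0.195, 0.594, 0.234] pointing down, gripper open.
Joint ranges: [-3.08, 3.08], [-0.75, 2.2], [0.22, 2.44], [-1.43, 4.57], [0, 2.65], [-2.85, 2.85]. Speed limits (rad/s): [2.79, 2.79, 3.14, 3.14, 3.14, 3.14].

## Interface

Orientations are given as a rotation vector (axis times angle).
In Python, from bench import robot gives the robot as it stands. The module is installed in compiled form; this text tells all that it offers.
- The arm moves only by the tool jog_arm, never from a script. Its arguments are lists of equal length, an entry for each row: "travel": the shift along the tool's x, y, z in m, a list of three; "spin": the turn about the tool's z in degrees; "claw": the closure, from 0 (fully open) to 1 (shut). In form: {"travel": [[dx, dy, dz], ...], "spin": [spin, ...], "claw": [claw, ...]}. A call has 1 to 5 rows; each row shifts and turns the commanded pose from where the row before left it, along the tool's axes as they then stand; what a row does not reach is not made up. A row lasts 1/12 s, in which the tool goes at most 41.7 mm and 7.16 degrees, less where a joint would pass 70% of its speed; a pose out of reach is approached as far as the arm can. A call is refused whole if a number of a shift passes 0.0417 or a number of a turn 7.16, either way. A call with a gripper value outside its range is refused whole. The fingers move at their own pace and stop on an object; "grip_force" is the grip in N (left out, the last holds). Time passes only in rows, so rows that do not move let the fingers close. It gives the time, the measured TCP pose, the force, the opening and the grip force at its end, in the units of the state.
- robot.read_state(): the state, without advancing time (a new reading comes with each control period).
- robot.read_camera(name): name is "side" or "top" or "wrist"; returns (picture, depth): 400x640x3 uint8, red, green, blue; 400x640 float32, m along the optical axis (not along the pixel's ray), 0 where there is no reading.
- robot.get_calibration(name): a dict with "mtx" (3x3 intrinsics, pixels), "T" (4x4, takes a point from camera to world coordinates); the wrist camera has in their place "T_tool_cam" (4x4, takes a point from camera to tool coordinates, whose origin is the TCP and whose axes are the flange's). Camera axes: x right, y up, looking along -z (the intrinsics and any distortion apply to the point x, -y, -z); pixel columns grow to the right and rows downward; lengths in m; the calibration is good to about 2 mm. A picture is of the moment at which its call begins: read the wrist's pose just before it. get_calibration takes no time and is no camera call.
- robot.sign_off(): hands the job in; it is judged then, once.
The state is a dict: "t": time; "q": joint angles; "dq": joint speeds; "joint_efforts": joint torques, N m; "tcp_pos": TCP position; "ee_rot": TCP orientation; "wrist_force": force on the tool from outside, world axes, zero at the start; "moment": the same for the moment, N m; "grip_width": finger opening in m; "grip_force": force on a finger pad.
Only numpy, scipy, OpenCV 4.12 (cv2) and the standard library are available. Lean on these libraries where they do the work, as an engineer would, in place of code of your own. Each camera call takes 0.05 s, during which the arm holds its last target. There are 200 camera calls.

## Working session

There is one attempt and no reset: what is moved stays moved. The work goes in short steps, Python scripts to look and compute and a tool call to move; the robot and the scene stay as the last step left them, time stands still between calls to the robot, and variables do not carry over. Pictures are saved under pics/ and viewed, at most 10 in all, crops included, and the job is handed in when it is done.

Besides the shell and the picture viewer there is one more tool, called after "Request:" by a JSON object that holds its "method" and its "body". jog_arm: Moves the arm, as the interface text tells. Its arguments: {"type":"object","properties":{"travel":{"type":"array"},"spin":{"type":"array"},"claw":{"type":"array"},"grip_force":{"type":"number"}},"required":["travel","spin","claw"]}

```bash
mkdir -p pics; cat > h.py <<'E'
import numpy as np,cv2
from bench import robot
from scipy.spatial.transform import Rotation as R
def w(cal,d,u,v,T=None):
    K=cal['mtx'];T=cal['T'] if T is None else T
    z=d[int(v),int(u)]
    p=np.array([(u-K[0,2])/K[0,0]*z,-(v-K[1,2])/K[1,1]*z,-z,1])
    return (T@p)[:3]
E
python3 - <<'E'
from h import *
s=robot.read_state();print(s)
p,d=robot.read_camera('top');c=robot.get_calibration('top');print(c)
cv2.imwrite('pics/top.png',p[:,:,::-1]);np.save('d.npy',d)
E
```

```text
{'t': 0.0, 'q': array([ 1.07547483e+00,  5.28468591e-01,  1.43388081e+00, -8.14201104e-06,
        1.18139521e+00, -1.78508264e-01]), 'dq': array([-0.00021841, -0.00090307, -0.00080339,  0.00252826,  0.00029224,
        0.00068402]), 'joint_efforts': array([ 8.24344243e-04, -4.40035915e+01, -1.76596177e+01,  6.35028072e-02,
        5.80092939e-02, -1.37900233e-04]), 'tcp_pos': array([0.19435399, 0.59327771, 0.23257695]), 'ee_rot': array([-0.49545429, -3.10156325,  0.00319344]), 'wrist_force': array([ 0.01534133, -0.63708044,  0.08281924]), 'moment': array([-0.03814349,  0.05049712,  0.02060535]), 'grip_force': 0.0, 'grip_width': 0.08679234344273955}
{'mtx': array([[407.02167184,   0.        , 325.14314268],
       [  0.        , 407.02167184, 201.0107405 ],
       [  0.        ,   0.        ,   1.        ]]), 'T': array([[ 0.01773213,  0.99118536, -0.13129034,  0.39106051],
       [-0.99981257,  0.01655747, -0.01003336, -0.0158817 ],
       [-0.00777108,  0.13144365,  0.99129318,  1.20791514],
       [ 0.        ,  0.        ,  0.        ,  1.        ]])}
```

View pics/top.png

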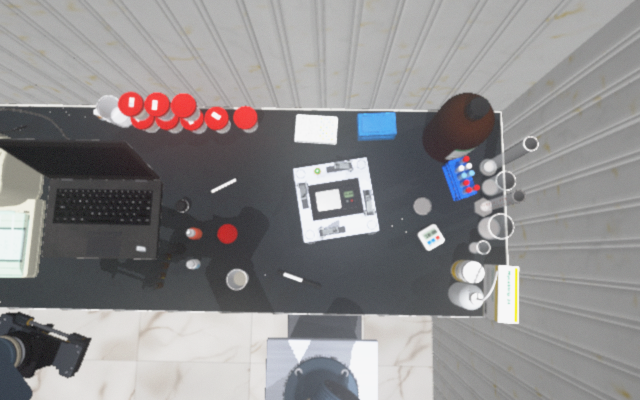

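The top view shows the plate around pixel (337,200), slightly turned. The arm is at lower left and clear of it. I'll enlarge it.

```bash
python3 - <<'E'
from h import *
p=cv2.imread('pics/top.png')[150:250,280:395]
cv2.imwrite('pics/c.png',cv2.resize(p,None,fx=6,fy=6,interpolation=cv2.INTER_CUBIC))
d=np.load('d.npy');c=robot.get_calibration('top')
for u,v in [(300,172),(362,163),(373,230),(308,237),(337,200)]: print(u,v,w(c,d,u,v))
E
```

```text
300 172 [0.63098668 0.07129467 0.03548226]
362 163 [ 0.66072608 -0.11031829  0.03610298]
373 230 [ 0.46459128 -0.14319807  0.03483595]
308 237 [0.44121628 0.04336722 0.03580901]
337 200 [ 0.5477318  -0.03811123  0.05133873]
```

View pics/c.png

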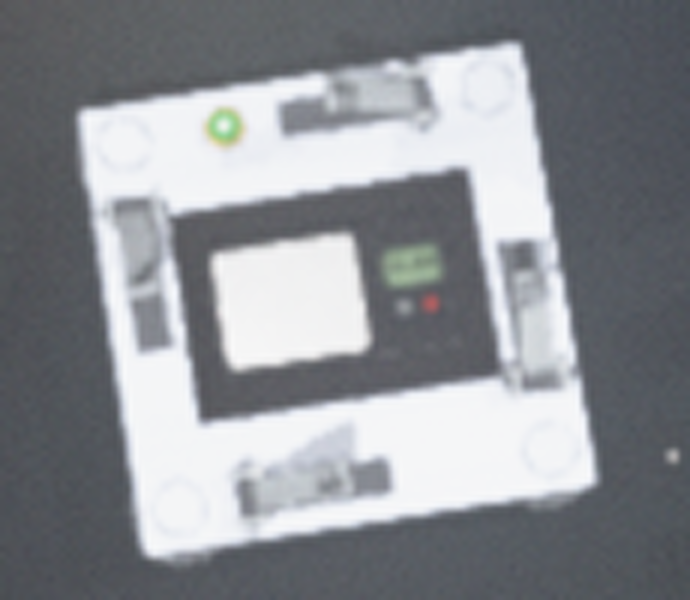

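The rings are at crop pixels FL (125,142), FR (487,87), NR (551,448) and NL (182,506). The shims sit beside them, with the flat slots showing where each one lies down.

```bash
python3 - <<'E'
from h import *
d=np.load('d.npy');c=robot.get_calibration('top');K=c['mtx'];T=c['T']
P=[]
for u,v in [(125,142),(487,87),(551,448),(182,506)]:
    u=u/6+280-.42;v=v/6+150-.42
    r=T[:3,:3]@np.array([(u-K[0,2])/K[0,0],-(v-K[1,2])/K[1,1],-1])
    P.append((T[:3,3]+r*(0.036-T[2,3])/r[2])[:2])
P=np.array(P);M=np.array([[.09,.09],[.09,-.09],[-.09,-.09],[-.09,.09]])
cen=P.mean(0);A=P-cen
th=np.arctan2((M[:,0]*A[:,1]-M[:,1]*A[:,0]).sum(),(M*A).sum())
Rm=np.array([[np.cos(th),-np.sin(th)],[np.sin(th),np.cos(th)]])
Q=M@Rm.T+cen
print(cen,np.degrees(th));print('rings FL FR NR NL\n',P,'\n',Q)
# end pts up
e=.034+.053*np.cos(np.radians(40))
for n,m in dict(FL=(.09,.09-e),FR=(.09-e,-.09),NR=(-.09+0,-.09),NL=(-.09,.09-e)).items():
    if n=='FR': m=(.09,-.09+e)
    if n=='NR': m=(-.09+e,-.09)
    print(n,np.array(m)@Rm.T+cen)
R0=R.from_rotvec(robot.read_state()['ee_rot']).as_matrix();print(R0.round(3))
for n in ['wrist']: print(robot.get_calibration(n)['T_tool_cam'].round(3))
E
```

```text
[ 0.55394435 -0.03428133] 10.016852787836346
rings FL FR NR NL
 [[ 0.62717839  0.06994736]
 [ 0.65745017 -0.10666638]
 [ 0.48100052 -0.13846861]
 [ 0.45014833  0.0380623 ]] 
 [[ 0.62691804  0.07000117]
 [ 0.65822685 -0.10725503]
 [ 0.48097066 -0.13856384]
 [ 0.44966185  0.03869236]]
FL [ 0.63989387 -0.00346203]
FR [ 0.64525103 -0.03379183]
NR [ 0.55443385 -0.12558801]
NL [ 0.46263767 -0.03477084]
[[-0.95   0.312 -0.001]
 [ 0.312  0.95  -0.002]
 [ 0.    -0.002 -1.   ]]
[[ 0.     0.957  0.29   0.08 ]
 [ 1.    -0.     0.001 -0.   ]
 [ 0.001  0.29  -0.957 -0.151]
 [ 0.     0.     0.     1.   ]]
```

Request:
{"method": "jog_arm", "body": {"travel": [[0,0,0],[0,0,0],[0,0,0],[0,0,0],[0,0,0]], "spin": [6.87,6.87,6.87,6.87,6.87], "claw": [1,1,1,1,1]}}

```text
t: 0.47
tcp_pos: [0.1944, 0.5934, 0.2328]
ee_rot: [-1.398, -2.813, 0.003]
wrist_force: [-1.2, -0.5, -1.0]
grip_width: 0.0614
grip_force: 0.0
```

Request:
{"method": "jog_arm", "body": {"travel": [[0,0,0],[0,0,0],[0,0,0],[0,0,0],[0,0,0]], "spin": [6.87,6.87,6.87,6.87,0], "claw": [1,1,1,1,1]}}

```text
t: 0.88
tcp_pos: [0.1945, 0.5934, 0.2328]
ee_rot: [2.021, 2.405, -0.002]
wrist_force: [0.2, -0.6, 1.0]
grip_width: 0.0283
grip_force: 0.0
```

Request:
{"method": "jog_arm", "body": {"travel": [[-0.0394,0.0103,0],[-0.0394,0.0103,0],[-0.0394,0.0103,0],[-0.0394,0.0103,0],[-0.0394,0.0103,0]], "spin": [0,0,0,0,0], "claw": [1,1,1,1,1]}}

```text
t: 1.3
tcp_pos: [0.2797, 0.407, 0.2332]
ee_rot: [2.013, 2.411, -0.001]
wrist_force: [0.4, 0.5, -0.1]
grip_width: 0.0018
grip_force: 0.0
```

Request:
{"method": "jog_arm", "body": {"travel": [[-0.0394,0.0103,0],[-0.0394,0.0103,0],[-0.0394,0.0103,0],[-0.0394,0.0103,0],[-0.0394,0.0103,0]], "spin": [0,0,0,0,0], "claw": [1,1,1,1,1]}}

```text
t: 1.72
tcp_pos: [0.3648, 0.222, 0.2335]
ee_rot: [-2.014, -2.411, 0.0]
wrist_force: [0.9, 0.1, 0.6]
grip_width: 0.0007
grip_force: 0.0
```

Request:
{"method": "jog_arm", "body": {"travel": [[-0.0394,0.0103,0],[-0.0394,0.0103,0],[-0.0394,0.0103,0],[-0.0394,0.0103,0],[-0.0394,0.0103,0]], "spin": [0,0,0,0,0], "claw": [1,1,1,1,1]}}

```text
t: 2.13
tcp_pos: [0.4498, 0.0368, 0.2335]
ee_rot: [-2.015, -2.41, -0.0]
wrist_force: [0.3, 0.4, -0.1]
grip_width: 0.0004
grip_force: 0.0
```

Request:
{"method": "jog_arm", "body": {"travel": [[0,0,0.03],[0,0,0.03],[0,0,0.03],[0,0,0],[0,0,0]], "spin": [0,0,0,0,0], "claw": [1,1,1,1,1]}}

```text
t: 2.55
tcp_pos: [0.4484, 0.0389, 0.1426]
ee_rot: [-2.014, -2.406, 0.004]
wrist_force: [0.4, -0.4, 0.6]
grip_width: 0.0008
grip_force: 0.0
```

```bash
python3 - <<'E'
from h import *
s=robot.read_state();print(s['tcp_pos'],s['ee_rot'],s['wrist_force'],s['grip_width'])
p,d=robot.read_camera('wrist');np.save('dw.npy',d)
cv2.imwrite('pics/w1.png',p[:,:,::-1])
E
```

```text
[0.44839403 0.03886375 0.14255603] [-2.01435117 -2.4055923   0.00370634] [ 0.35512799 -0.37927209  0.57224698] 0.0007735039756609733
```

View pics/w1.png

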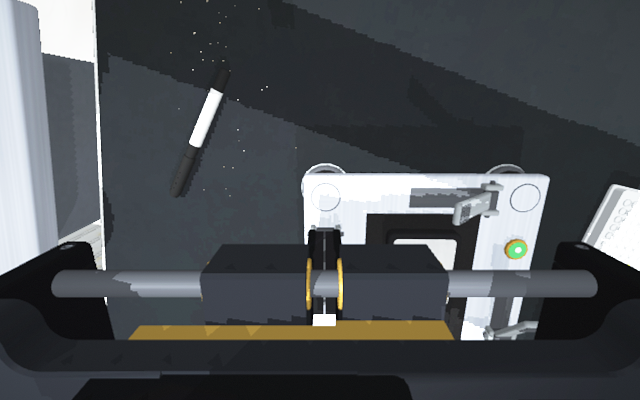

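The wrist view shows the NL ring at (326,197) and the FL ring at (525,198), with the closed fingers below at about (323,240). I'll check these against the top-camera estimate.

```bash
python3 - <<'E'
from h import *
s=robot.read_state();c=robot.get_calibration('wrist');d=np.load('dw.npy')
T=np.eye(4);T[:3,:3]=R.from_rotvec(s['ee_rot']).as_matrix();T[:3,3]=s['tcp_pos'];T=T@c['T_tool_cam']
for u,v in [(326,197),(525,198),(482,208)]: print(w(c,d,u,v,T))
E
```

```text
[0.450614   0.04035206 0.03732309]
[0.62743232 0.07123648 0.03794753]
[0.58152621 0.05957747 0.05576113]
```

Request:
{"method": "jog_arm", "body": {"travel": [[0,0,0.03],[0,0,0.03],[0,0,0.02],[0,0,0.008],[0,0,0]], "spin": [0,0,0,0,0], "claw": [1,1,1,1,1]}}

```text
t: 3.02
tcp_pos: [0.45, 0.039, 0.0556]
ee_rot: [-2.017, -2.408, 0.0]
wrist_force: [0.6, -0.1, 0.3]
grip_width: 0.0004
grip_force: 0.0
```

Request:
{"method": "jog_arm", "body": {"travel": [[0,0,0.003],[0,0,0.002],[0,0,0.001],[0,0,0],[0,0,0]], "spin": [0,0,0,0,0], "claw": [1,1,1,1,1]}}

```text
t: 3.43
tcp_pos: [0.4501, 0.0387, 0.0502]
ee_rot: [2.018, 2.406, 0.001]
wrist_force: [0.4, 0.0, 0.1]
grip_width: 0.0003
grip_force: 0.0
```

Request:
{"method": "jog_arm", "body": {"travel": [[0,0,0.001],[0,0,0.001],[0,0,0],[0,0,0],[0,0,0]], "spin": [0,0,0,0,0], "claw": [1,1,1,1,1]}}

```text
t: 3.85
tcp_pos: [0.4496, 0.0388, 0.0475]
ee_rot: [-2.019, -2.407, 0.0]
wrist_force: [-0.1, 0.7, 0.8]
grip_width: 0.0002
grip_force: 0.0
```

Request:
{"method": "jog_arm", "body": {"travel": [[0,0,0.001],[0,0,0.001],[0,0,0],[0,0,0],[0,0,0]], "spin": [0,0,0,0,0], "claw": [1,1,1,1,1]}}

```text
t: 4.27
tcp_pos: [0.4496, 0.0388, 0.0472]
ee_rot: [2.018, 2.406, 0.001]
wrist_force: [-2.7, 0.9, 17.8]
grip_width: 0.0006
grip_force: 9.3
```

Request:
{"method": "jog_arm", "body": {"travel": [[0,0,0.001],[0,0,0],[0,0,0],[0,0,0],[0,0,0]], "spin": [0,0,0,0,0], "claw": [1,1,1,1,1]}}

```text
t: 4.68
tcp_pos: [0.4496, 0.0388, 0.0471]
ee_rot: [2.018, 2.406, 0.001]
wrist_force: [-3.6, 0.1, 28.9]
grip_width: 0.0005
grip_force: 14.2
```

NL is firm: 29 N with no sinking. NR is next.

Request:
{"method": "jog_arm", "body": {"travel": [[0,0,-0.02],[0,0,-0.03],[0,0,-0.02],[0,0,0],[-0.02,0,0]], "spin": [0,0,0,0,0], "claw": [1,1,1,1,1]}}

```text
t: 5.1
tcp_pos: [0.4524, 0.0209, 0.1155]
ee_rot: [2.015, 2.41, 0.002]
wrist_force: [-0.3, -0.5, -0.3]
grip_width: 0.0003
grip_force: 0.0
```

Request:
{"method": "jog_arm", "body": {"travel": [[-0.04,0,0],[-0.04,0,0],[-0.04,0,0],[-0.04,0,0],[0,0,0]], "spin": [0,0,0,0,0], "claw": [1,1,1,1,1]}}

```text
t: 5.52
tcp_pos: [0.4846, -0.1463, 0.1142]
ee_rot: [2.02, 2.395, 0.0]
wrist_force: [0.8, -0.0, -0.1]
grip_width: 0.0003
grip_force: 0.0
```

Request:
{"method": "jog_arm", "body": {"travel": [[0,0,0],[0,0,0.03],[0,0,0.03],[0,0,0.003],[0,0,0]], "spin": [0,0,0,0,0], "claw": [1,1,1,1,1]}}

```text
t: 5.93
tcp_pos: [0.4787, -0.1362, 0.0498]
ee_rot: [-2.013, -2.403, 0.002]
wrist_force: [0.2, 0.5, -0.1]
grip_width: 0.0001
grip_force: 0.0
```

Request:
{"method": "jog_arm", "body": {"travel": [[0,0,0.002],[0,0,0.002],[0,0,0.001],[0,0,0],[0,0,0]], "spin": [0,0,0,0,0], "claw": [1,1,1,1,1]}}

```text
t: 6.35
tcp_pos: [0.4814, -0.1386, 0.0474]
ee_rot: [2.018, 2.406, 0.001]
wrist_force: [0.5, 0.4, -0.3]
grip_width: 0.0004
grip_force: 0.0
```

Request:
{"method": "jog_arm", "body": {"travel": [[0,0,0.001],[0,0,0.001],[0,0,0],[0,0,0],[0,0,0]], "spin": [0,0,0,0,0], "claw": [1,1,1,1,1]}}

```text
t: 6.77
tcp_pos: [0.4812, -0.1389, 0.0451]
ee_rot: [2.018, 2.406, -0.0]
wrist_force: [-1.2, -1.6, 5.8]
grip_width: 0.0008
grip_force: 2.8
```

Request:
{"method": "jog_arm", "body": {"travel": [[0,0,0.001],[0,0,0.001],[0,0,0],[0,0,0],[0,0,0]], "spin": [0,0,0,0,0], "claw": [1,1,1,1,1]}}

```text
t: 7.18
tcp_pos: [0.4811, -0.1391, 0.0437]
ee_rot: [2.018, 2.406, -0.001]
wrist_force: [-2.7, -1.7, 10.4]
grip_width: 0.0003
grip_force: 5.6
```

Request:
{"method": "jog_arm", "body": {"travel": [[0,0,0.001],[0,0,0.001],[0,0,0],[0,0,0],[0,0,0]], "spin": [0,0,0,0,0], "claw": [1,1,1,1,1]}}

```text
t: 7.6
tcp_pos: [0.4811, -0.1391, 0.0434]
ee_rot: [2.017, 2.406, -0.0]
wrist_force: [-4.3, -1.1, 26.8]
grip_width: 0.0005
grip_force: 13.2
```

NR gave 4 mm and then stopped, so it is the soft corner. I'll lift, move over its shim end (about 86 mm along tool +y) and press.

Request:
{"method": "jog_arm", "body": {"travel": [[0,0,-0.005],[0,0,-0.03],[0,0,-0.04],[0,0,0],[0,0,0]], "spin": [0,0,0,0,0], "claw": [1,1,1,1,1]}}

```text
t: 8.02
tcp_pos: [0.4824, -0.1392, 0.1175]
ee_rot: [2.016, 2.403, 0.002]
wrist_force: [-0.9, 0.7, -0.4]
grip_width: 0.0006
grip_force: 0.0
```

Request:
{"method": "jog_arm", "body": {"travel": [[0,0.03,0],[0,0.03,0],[0,0.026,0],[0,0,0],[0,0,0]], "spin": [0,0,0,0,0], "claw": [1,1,1,1,1]}}

```text
t: 8.43
tcp_pos: [0.5658, -0.1229, 0.1138]
ee_rot: [-2.016, -2.407, 0.001]
wrist_force: [0.1, 0.6, -0.1]
grip_width: 0.0007
grip_force: 0.0
```

```bash
python3 - <<'E'
from h import *
s=robot.read_state();print(s['tcp_pos'],s['wrist_force'])
p,d=robot.read_camera('side')
q,_=robot.read_camera('wrist')
cv2.imwrite('pics/s.png',np.vstack([p,q[:200]])[:600,:,::-1])
E
```

```text
[ 0.56576751 -0.12291226  0.11382078] [ 0.05914532  0.58416398 -0.10384295]
```

View pics/s.png

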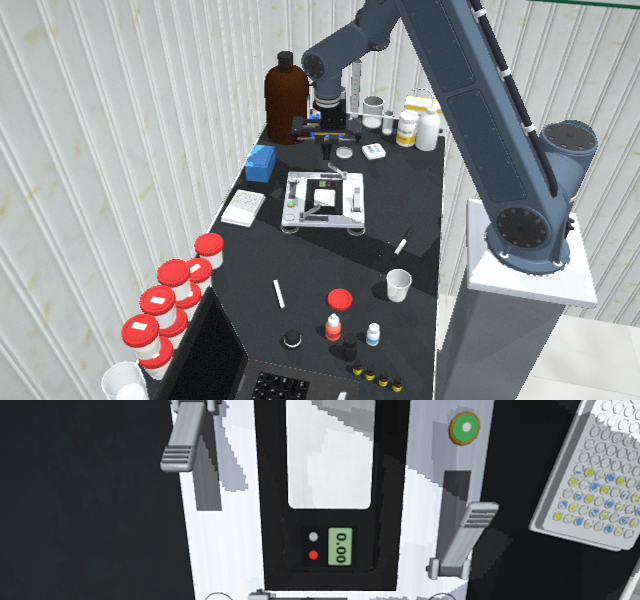

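The side view (upper part) shows the gripper hovering over the right edge, with the plate level and nothing moved. The wrist view (lower part) shows the other shims standing, e.g. at (180,450) and (470,540). Pressing the NR shim now.

Request:
{"method": "jog_arm", "body": {"travel": [[0,0,0.015],[0,0,0.01],[0,0,0.008],[0,0,0.006],[0,0,0]], "spin": [0,0,0,0,0], "claw": [1,1,1,1,1]}}

```text
t: 8.95
tcp_pos: [0.5719, -0.1234, 0.0779]
ee_rot: [2.017, 2.394, 0.015]
wrist_force: [10.3, 7.3, 4.2]
grip_width: 0.0002
grip_force: 7.2
```

Request:
{"method": "jog_arm", "body": {"travel": [[0,0,0.004],[0,0,0.003],[0,0,0.003],[0,0,0],[0,0,0]], "spin": [0,0,0,0,0], "claw": [1,1,1,1,1]}}

```text
t: 9.37
tcp_pos: [0.5739, -0.1237, 0.0691]
ee_rot: [2.013, 2.391, 0.017]
wrist_force: [12.9, 7.8, 5.5]
grip_width: 0.0004
grip_force: 8.5
```

The force is horizontal, so the fingertips have passed the bar's end. Backing off.

Request:
{"method": "jog_arm", "body": {"travel": [[0,0.002,-0.01],[0,0,-0.02],[0,0,-0.025],[0,0,0],[0,0,0]], "spin": [0,0,0,0,0], "claw": [1,1,1,1,1]}}

```text
t: 9.78
tcp_pos: [0.5671, -0.1234, 0.1223]
ee_rot: [2.019, 2.406, -0.0]
wrist_force: [-0.7, -0.4, -0.2]
grip_width: 0.0005
grip_force: 0.0
```

```bash
python3 - <<'E'
from h import *
s=robot.read_state();print(s['tcp_pos'],s['wrist_force'])
p,d=robot.read_camera('top')
c=p[150:250,280:395,::-1]
a=cv2.resize(c,None,fx=5,fy=5,interpolation=cv2.INTER_CUBIC)
cv2.imwrite('pics/c2.png',a)
# registration of static features vs first picture (left part of plate)
o=cv2.cvtColor(cv2.imread('pics/top.png'),cv2.COLOR_BGR2GRAY).astype(np.float32);n=cv2.cvtColor(p,cv2.COLOR_RGB2GRAY).astype(np.float32)
for sl in [(slice(158,190),slice(288,330)),(slice(222,248),slice(290,335))]: print(cv2.phaseCorrelate(o[sl].copy(),n[sl].copy()))
q,_=robot.read_camera('wrist')
cv2.imwrite('pics/w3.png',q[:,:,::-1])
E
```

```text
[ 0.567085   -0.12344484  0.12227342] [-0.70706417 -0.39476876 -0.24414707]
((0.9831754060652287, 0.19594095496876562), 0.9609446538819207)
((-10.186046024158863, 1.1388846935161538), 0.16253544136329934)
```

View pics/c2.png

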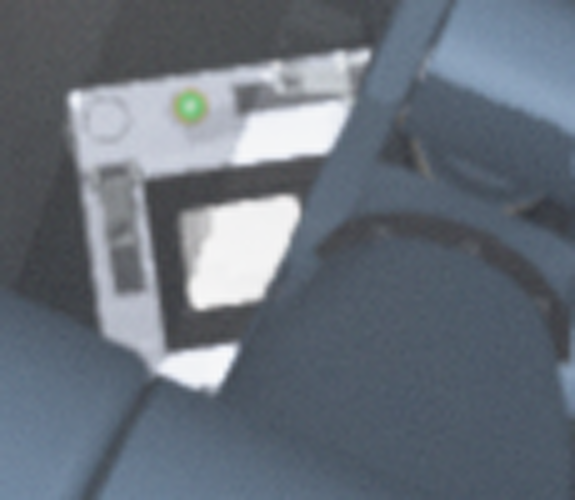

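View pics/w3.png

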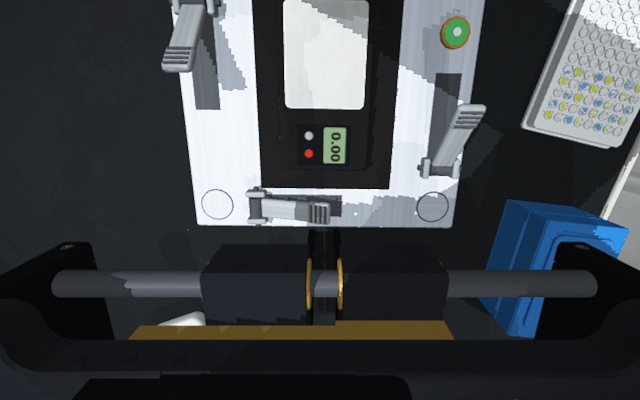

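The wrist view shows the NR ring at (217,204), the FR ring at (432,206), and the NR bar still up with its ribbed end at about (319,211) and hinge at about (256,205). The top view suggests the plate slid only 2–3 mm. Measuring.

```bash
python3 - <<'E'
from h import *
s=robot.read_state();c=robot.get_calibration('wrist');_,d=robot.read_camera('wrist');print(s['tcp_pos'])
T=np.eye(4);T[:3,:3]=R.from_rotvec(s['ee_rot']).as_matrix();T[:3,3]=s['tcp_pos'];t=T@c['T_tool_cam']
for n,u,v in [('NR',217,204),('FR',432,206),('end',319,211),('end-',312,211),('end+',327,211),('mid',290,208),('NL-end',180,55)]:
    p=w(c,d,u,v,t); print(n,p.round(4),'tool',(np.linalg.inv(T)@np.r_[p,1])[:3].round(4))
E
```

```text
[ 0.56603711 -0.12291769  0.12060948]
NR [ 0.4772 -0.1365  0.0365] tool [ 0.0019 -0.0897  0.0843]
FR [ 0.6537 -0.1069  0.0366] tool [0.0004 0.0893 0.0838]
end [ 0.561  -0.12    0.0585] tool [ 0.0037 -0.0043  0.0622]
end- [ 0.5558 -0.1219  0.0556] tool [ 0.0027 -0.0098  0.065 ]
end+ [ 0.5669 -0.1188  0.0588] tool [0.0038 0.0017 0.0618]
mid [ 0.5383 -0.125   0.0488] tool [ 0.0027 -0.0275  0.0719]
NL-end [ 0.4611 -0.0304  0.0759] tool [ 0.1093 -0.0872  0.0451]
```

The NR shim is already about half down (end at 58 mm height), and the plate has slid about 4 mm, which is still within tolerance. I'll move 9 mm toward the hinge and press again in small steps.

Request:
{"method": "jog_arm", "body": {"travel": [[0.002,-0.009,0],[0,0,0.02],[0,0,0.02],[0,0,0.005],[0,0,0]], "spin": [0,0,0,0,0], "claw": [1,1,1,1,1]}}

```text
t: 10.35
tcp_pos: [0.5559, -0.122, 0.0743]
ee_rot: [-2.015, -2.402, 0.003]
wrist_force: [-0.4, 0.4, -0.0]
grip_width: 0.0003
grip_force: 0.0
```

Request:
{"method": "jog_arm", "body": {"travel": [[0,0,0.003],[0,0,0.002],[0,0,0.002],[0,0,0],[0,0,0]], "spin": [0,0,0,0,0], "claw": [1,1,1,1,1]}}

```text
t: 10.77
tcp_pos: [0.5586, -0.1228, 0.0699]
ee_rot: [2.018, 2.406, 0.0]
wrist_force: [-0.1, 0.1, -0.0]
grip_width: 0.0003
grip_force: 0.0
```

Request:
{"method": "jog_arm", "body": {"travel": [[0,0,0.002],[0,0,0.002],[0,0,0.001],[0,0,0],[0,0,0]], "spin": [0,0,0,0,0], "claw": [1,1,1,1,1]}}

```text
t: 11.18
tcp_pos: [0.5588, -0.123, 0.0647]
ee_rot: [2.018, 2.406, 0.0]
wrist_force: [1.0, -0.8, 1.6]
grip_width: 0.0006
grip_force: 0.9
```

Request:
{"method": "jog_arm", "body": {"travel": [[0,0,0.002],[0,0,0.001],[0,0,0.001],[0,0,0],[0,0,0]], "spin": [0,0,0,0,0], "claw": [1,1,1,1,1]}}

```text
t: 11.6
tcp_pos: [0.5582, -0.1228, 0.0604]
ee_rot: [-2.019, -2.407, 0.001]
wrist_force: [0.5, 0.3, 1.7]
grip_width: 0.0005
grip_force: 0.8
```

Request:
{"method": "jog_arm", "body": {"travel": [[0,0,0.002],[0,0,0.001],[0,0,0.001],[0,0,0],[0,0,0]], "spin": [0,0,0,0,0], "claw": [1,1,1,1,1]}}

```text
t: 12.02
tcp_pos: [0.5581, -0.1227, 0.0563]
ee_rot: [-2.018, -2.407, 0.001]
wrist_force: [-0.2, -1.2, 2.1]
grip_width: 0.0004
grip_force: 0.7
```

Request:
{"method": "jog_arm", "body": {"travel": [[0,0,0.002],[0,0,0.001],[0,0,0],[0,0,0],[0,0,0]], "spin": [0,0,0,0,0], "claw": [1,1,1,1,1]}}

```text
t: 12.43
tcp_pos: [0.5582, -0.1227, 0.0549]
ee_rot: [2.019, 2.407, -0.0]
wrist_force: [-1.0, 1.4, 11.5]
grip_width: 0.0003
grip_force: 6.0
```

Stopped at about 44 mm with 11 N. One firmer push to seat it, then lift and look.

Request:
{"method": "jog_arm", "body": {"travel": [[0,0,0.001],[0,0,0.001],[0,0,0],[0,0,0],[0,0,0]], "spin": [0,0,0,0,0], "claw": [1,1,1,1,1]}}

```text
t: 12.85
tcp_pos: [0.5582, -0.1227, 0.0545]
ee_rot: [2.018, 2.407, -0.0]
wrist_force: [-3.4, 2.1, 22.5]
grip_width: 0.0002
grip_force: 11.3
```

Request:
{"method": "jog_arm", "body": {"travel": [[0,0,-0.005],[0,0,-0.03],[0,0,-0.03],[0,0,0],[0,0,0]], "spin": [0,0,0,0,0], "claw": [1,1,1,1,1]}}

```text
t: 13.27
tcp_pos: [0.5586, -0.1229, 0.1177]
ee_rot: [2.018, 2.406, 0.001]
wrist_force: [0.5, -0.3, -0.2]
grip_width: 0.0002
grip_force: 0.0
```

```bash
python3 - <<'E'
from h import *
s=robot.read_state();c=robot.get_calibration('wrist');p,d=robot.read_camera('wrist');print(s['tcp_pos'])
cv2.imwrite('pics/w4.png',p[:,:,::-1]);np.save('dw.npy',d)
T=np.eye(4);T[:3,:3]=R.from_rotvec(s['ee_rot']).as_matrix();T[:3,3]=s['tcp_pos'];np.save('T.npy',T)
E
```

```text
[ 0.55856954 -0.12286968  0.11766439]
```

View pics/w4.png

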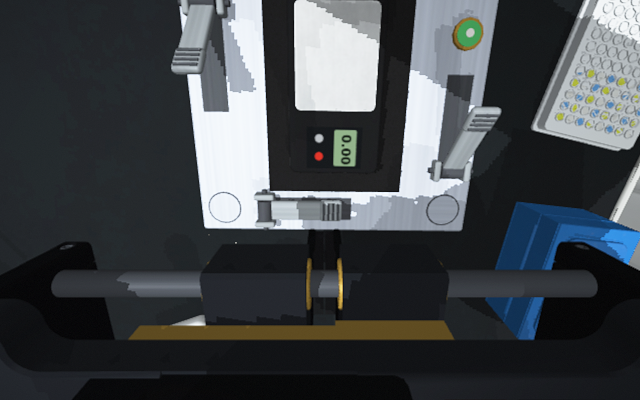

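The NR bar now runs from the hinge at (264,208) to its end at (332,209) and looks nearly flat. The NR ring is at (225,207) and the FR ring at (443,209). I'll check heights.

```bash
python3 - <<'E'
from h import *
c=robot.get_calibration('wrist');d=np.load('dw.npy');T=np.load('T.npy');t=T@c['T_tool_cam']
for n,u,v in [('NR',225,207),('FR',443,209),('end',334,209),('end-',325,209),('mid',300,209),('m2',285,209),('plate',245,180),('pl2',455,150),('pl3',215,140),('slot',345,209)]:
    p=w(c,d,u,v,t); print(n,p.round(4),'tool',(np.linalg.inv(T)@np.r_[p,1])[:3].round(4))
E
```

```text
NR [ 0.4777 -0.1369  0.0364] tool [ 0.0003 -0.0821  0.0812]
FR [ 0.6549 -0.1071  0.037 ] tool [-0.0012  0.0975  0.0808]
end [ 0.5658 -0.1205  0.0438] tool [0.0012 0.0074 0.0739]
end- [ 0.5588 -0.1221  0.0428] tool [0.0008 0.0003 0.0749]
mid [ 0.539  -0.1256  0.0427] tool [ 0.0008 -0.0198  0.075 ]
m2 [ 0.5271 -0.1278  0.0423] tool [ 0.0007 -0.0319  0.0754]
plate [ 0.4915 -0.1115  0.0353] tool [ 0.023  -0.0642  0.0823]
pl2 [ 0.6401 -0.0574  0.0586] tool [0.0503 0.0917 0.0591]
pl3 [ 0.4658 -0.0836  0.0362] tool [ 0.0549 -0.0846  0.0813]
slot [ 0.5756 -0.1216  0.0356] tool [-0.0017  0.0168  0.0821]
```

The bar is flat and the plate is level. Pressing the NR ring again.

Request:
{"method": "jog_arm", "body": {"travel": [[0,-0.03,0],[0,-0.03,0],[0,-0.023,0],[0,0,0],[0,0,0]], "spin": [0,0,0,0,0], "claw": [1,1,1,1,1]}}

```text
t: 13.73
tcp_pos: [0.4744, -0.1366, 0.1152]
ee_rot: [-2.018, -2.402, 0.001]
wrist_force: [0.2, -0.4, -0.0]
grip_width: 0.0006
grip_force: 0.0
```

Request:
{"method": "jog_arm", "body": {"travel": [[0,0,0.03],[0,0,0.025],[0,0,0.01],[0,0,0],[0,0,0]], "spin": [0,0,0,0,0], "claw": [1,1,1,1,1]}}

```text
t: 14.15
tcp_pos: [0.4769, -0.137, 0.0509]
ee_rot: [-2.017, -2.406, 0.0]
wrist_force: [-0.4, -0.5, 0.2]
grip_width: 0.0004
grip_force: 0.0
```

Request:
{"method": "jog_arm", "body": {"travel": [[0,0,0.002],[0,0,0.002],[0,0,0.001],[0,0,0],[0,0,0]], "spin": [0,0,0,0,0], "claw": [1,1,1,1,1]}}

```text
t: 14.57
tcp_pos: [0.4773, -0.1375, 0.0474]
ee_rot: [2.018, 2.405, 0.001]
wrist_force: [-0.5, -0.4, 3.4]
grip_width: 0.0006
grip_force: 1.7
```

Request:
{"method": "jog_arm", "body": {"travel": [[0,0,0.001],[0,0,0],[0,0,0],[0,0,0],[0,0,0]], "spin": [0,0,0,0,0], "claw": [1,1,1,1,1]}}

```text
t: 14.98
tcp_pos: [0.4773, -0.1375, 0.0472]
ee_rot: [2.017, 2.405, 0.001]
wrist_force: [-0.7, 1.2, 12.1]
grip_width: 0.0005
grip_force: 6.2
```

Request:
{"method": "jog_arm", "body": {"travel": [[0,0,0],[0,0,0],[0,0,0],[0,0,0],[0,0,0]], "spin": [0,0,0,0,0], "claw": [1,1,1,1,1]}}

```text
t: 15.4
tcp_pos: [0.4773, -0.1375, 0.0472]
ee_rot: [2.017, 2.405, 0.001]
wrist_force: [-0.9, 1.1, 12.8]
grip_width: 0.0004
grip_force: 6.2
```

Request:
{"method": "jog_arm", "body": {"travel": [[0,0,-0.005],[0,0,-0.03],[0,0,-0.04],[0,0,-0.03],[0,0,0]], "spin": [0,0,0,0,0], "claw": [1,1,1,1,1]}}

```text
t: 15.82
tcp_pos: [0.4798, -0.1388, 0.1559]
ee_rot: [2.011, 2.399, 0.003]
wrist_force: [1.1, -0.8, -0.4]
grip_width: 0.0009
grip_force: 0.0
```

Request:
{"method": "jog_arm", "body": {"travel": [[0,0,0],[0,0,0],[0,0,0],[0,0,0],[0,0,0]], "spin": [0,0,0,0,0], "claw": [1,1,1,1,1]}}

```text
t: 16.23
tcp_pos: [0.4759, -0.1368, 0.1493]
ee_rot: [-2.017, -2.405, 0.001]
wrist_force: [-0.3, -0.3, 0.3]
grip_width: 0.0005
grip_force: 0.0
```

The corner is firm: 12.8 N with no sinking. The arm is clear, so I'm handing the job in.

```bash
python3 -c "
from bench import robot
print(robot.sign_off())"
```

```text
the job is handed in; nothing more can be done
None
```

The near right corner was the soft one: its shim is now flat, the corner held firm under about 13 N, and I handed the job in; my first press on the shim slid the plate about 4 mm (limit 12 mm), and the far left and far right corners were not pressed.

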